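# Turn a finish sample over in the tipping tray

## Robot

A 6-joint arm with a two-finger parallel gripper is mounted at the origin on the work surface; the furniture and walls round the work are solid. World frame = base frame: x ahead of the robot, y to its left, z up, the work surface at z = 0. Lengths are in mm, angles in rad, forces in N, time in s.
With the tool pointing down it reaches from about 300 to 775 mm from the base axis. Payload 14.6 kg.
Tool frame: the origin (TCP) lies between the finger pads; the fingertips stand bot.tip_reach ahead of it and the grasp point (between the pads) lies 2 mm behind it (bot.tip_reach is the distance from the TCP to the fingertips, in mm); z points along the fingers, y is the direction in which the jaws open and shut (so a half turn about z gives the same grasp; the last joint's range is limited). The gripper opens to 94 mm and grips with 3 to 60 N. Pads are 16 mm wide; open, the fingers measure 119 mm over their backs; the gripper's body (75 mm by 177 mm) begins 78 mm behind the grasp point.
Start: joints at [-1.239, 0.3, 1.521, -0, 1.321, -0.067], TCP at [213.564, -506.833, 222.446] pointing down, gripper open.
Joint ranges: [-3.03, 3.03], [-0.79, 2.21], [0.23, 2.52], [-1.04, 4.18], [0, 3.07], [-2.55, 2.55]. Speed limits (rad/s): [2.22, 2.22, 2.57, 3.14, 3.14, 3.14].

## Interface

Orientations are given as a rotation vector (axis times angle).
In Python, from workcell import bot gives the robot as it stands.
- The arm moves only by the tool move_arm, never from a script. Its argument "rows" is a list of rows, each a list of 3 entries, a list of its own where there are three numbers: the turn, a rotation vector about the tool's x, y, z normalised to -1 to 1, where 1 is 1.5 rad, then the shift along the tool's x, y, z normalised to -1 to 1, where 1 is 100 cm, then the opening, from 0 (shut) to 1 (fully open). In form: [[[rx, ry, rz], [x, y, z], hand], ...]. A call has 1 to 10 rows; each row is the pose to reach, as a shift and turn from the pose commanded when the call began, along the tool's axes at that moment; what a row does not reach only later rows make up. A row lasts 1/8 s, in which the tool goes at most 62.5 mm and 10.7 degrees, less where a joint would pass 70% of its speed; a pose out of reach is approached as far as the arm can. A call with a number of a shift or a turn outside -1 to 1 is refused whole. A call with a gripper value outside its range is refused whole. The fingers move at their own pace and stop on an object; "grip_force" is the grip in N (left out, the last holds). Time passes only in rows, so rows that repeat a pose let the fingers close. It gives the time, the measured TCP pose, the force and the opening at its end, in the units of the state.
- bot.sense(): the state, without advancing time (a new reading comes with each control period).
- bot.snapshot(name): name is "side" or "top"; returns a dict with "img" (480x640x3 uint8, red, green, blue), "intrinsics" (3x3 intrinsics, pixels), "position" and "attitude" of the camera in the world. Camera axes: x right, y down, z forward; pixel columns grow to the right and rows downward; lengths in mm; the calibration is good to about 2 mm. A picture is of the moment at which its call begins. There is no depth.
- bot.hand_in(): hands the job in, once; it reports no verdict.
The state is a dict: "time": time; "q": joint angles; "joint_velocities": joint speeds; "joint_efforts": joint torques, N m; "eef_pos": TCP position; "ee_rot": TCP orientation; "ft_force": force on the tool from outside, world axes, zero at the start; "ft_torque": the same for the moment, N m; "opening": finger opening in mm.
Only numpy, scipy, OpenCV 4.12 (cv2) and the standard library are available. Lean on these libraries where they do the work, as an engineer would, in place of code of your own. Each camera call takes 0.05 s, during which the arm holds its last target.

## Task

Turn the finish sample over without touching it: work the red-knobbed lever through its zigzag gate, out of its start notch and past both yellow teeth, smoothly enough that the sample stays in the tipping tray and tumbles onto the other wing with its blue face up. Finish with the lever all the way over and pushed fully home into the far notch behind the second tooth, let go of it, and leave the spools and the wax cake undisturbed.

Things in the scene. Friction and masses are not known exactly. Their poses are not given: they have to be found in the camera images.
- cradle: Fixed stand of the tipping tray: green base plate, x from -122 to +58 mm, y +-95 mm, 10 mm thick; grey bearing posts; on its -x side (nearer the robot) the gate, two dark steel arc rails 75 mm from the axle, at x = -106 and -62 mm, tops at most 129 mm above the bench. Origin on the bench below the middle of the tray, x along the axle, z up. Position and yaw vary.
- axle (a point): Point on the axle at the middle of the tray, 50 mm above the bench, where the fold of the V-shaped aluminium tray lies. The axle runs along the cradle's x. The tray has two wings 70 degrees apart, each 83 mm long and 76 mm wide with rims 10 to 14 mm high. At the start the first wing is level and points to the cradle's +y.
- first_tooth (a point): Middle of the yellow tooth on the near rail: a 14 mm block, 20 mm along the axle (cradle x = -104 to -84 mm), 75 mm from the axle, met at joint tray = 0.30 rad. It really blocks the lever shaft. It is passed only on the far side, with joint lever above 0.018.
- second_tooth (a point): Middle of the yellow tooth on the far rail: a 14 mm block, 20 mm along the axle (cradle x = -84 to -64 mm), 75 mm from the axle, met at joint tray = 1.62 rad. It really blocks the lever shaft. It is passed only on the near side, with joint lever below 0.006. The home notch lies beyond it.
- tray (a joint): Tilt in rad of tray and lever together about the axle. 0: start, lever leaning to the cradle's +y (left). 1.92: end stop, lever leaning to -y (right), second wing level. Friction 0.1 N m; past upright it may fall on by its own weight. The sample slides into the fold in the first part and topples onto the second wing only past about 1.8, just before the end stop.
- lever (a joint): Position in m of the lever along the axle (cradle +x): 0 near side, toward the robot; 0.024 far side, toward the tray. It stays where it is put; 1 N moves it. Start: near side, behind the first tooth. With joint tray between 0.5 and 1.4 it moves freely across. With joint tray above 1.80 it goes to the far side, the home notch behind the second tooth.
- knob (a point): Centre of the red barrel knob on the end of the 10 mm steel lever: 28 mm across, 40 mm long, always lying along the axle. Hold it from above, by its flat ends or across; it turns freely on its own axis, so the hand can stay upright. In the cradle's frame (m, rad): x = -0.096 + joint lever, y = 0.125 cos(0.611 + joint tray), z = 0.050 + 0.125 sin(0.611 + joint tray).
- sample: The finish sample: a loose wooden chip 56 x 50 x 8 mm (x, y, z), 40 g, stained dark brown on its +z face and painted blue on its -z face. Origin at its middle. It starts dark face up on the level first wing of the tray.
- second_wing (a point): Point on the inner face of the tray's second wing, 42 mm from the fold, at the middle of its width: the sample shall end up lying about here.
- red_spool: Bystander: wooden spool with red thread, 50 mm across, 60 mm tall, standing loose on the bench. Origin at the centre of its underside.
- green_spool: Bystander: wooden spool with green thread, 46 mm across, 55 mm tall, standing loose on the bench. Origin at the centre of its underside.
- wax: Bystander: round brown cake of wax, 62 mm across, 22 mm tall, loose on the bench. Origin at the centre of its underside.
Mind the look-alikes: they are no part of the job. Of the things that look like the sample, the middle-sized one is meant.

How it is judged (in metres and radians):
On the way, in this order (a step that is already met when the one before it is completed fails the run):
1. the lever is past the first tooth, brought back to the near side of the gate, with the sample still dark face inward, not yet turned (value of joint tray above 0.45 rad and value of joint lever below 0.009 m and angle between sample's own z axis and vertical below 2.2 rad), for 0.05 s.
2. the sample has tumbled onto the second wing, blue face up, with the lever past the second tooth (value of joint tray above 1.75 rad and angle between sample's own z axis and vertical above 2.8 rad), for 0.1 s.
At the end, for the whole second after the job is handed in: The lever stands past the second tooth (tray above 1.80 rad of 1.92) and in the far notch (above 18 of 24 mm); the sample lies at rest on the second wing, blue face up within about 14 degrees of level, its middle within 35 mm of the wing's marked point (value of joint tray above 1.8 rad and value of joint lever above 0.018 m and angle between sample's own z axis and vertical above 2.9 rad and distance between sample and second_wing below 0.035 m and linear speed of sample below 0.02 m/s and velocity of joint tray below 0.05 rad/s); the robot touches nothing.
It fails at once if the robot touches the sample (contact force between any of the fingers, the arm and sample above 0.3 N).
It fails at once if a spool or the wax cake is shifted more than 25 mm or knocked over (distance of any of red_spool, green_spool, wax from where it was at the start of the episode above 0.025 m or angle between any of red_spool, green_spool, wax's own z axis and vertical above 0.5 rad).
It also fails if it takes over 45 s, if anything falls off the work surface, if the arm or the gripper's body presses on something with over 40 N, if the wrist force passes 120 N, or if a joint passes its speed limit or range.

## Working session

There is one attempt and no reset: what is moved stays moved. The work goes in short steps, Python scripts to look and compute and a tool call to move; the robot and the scene stay as the last step left them, time stands still between calls to the robot, and variables do not carry over. Pictures are saved under pics/ and viewed, and the job is handed in when it is done.

Besides the shell and the picture viewer there is one more tool, called after ">>>" as name([rows], argument=value, ...), one row to a line, values as JSON. move_arm: Moves the arm, as the interface text tells. Its arguments: {"type":"object","properties":{"rows":{"type":"array"},"grip_force":{"type":"number"}},"required":["rows"]}

```bash
mkdir -p pics; python3 - <<'E'
from workcell import bot
import cv2,pickle
s=bot.sense();print(s, bot.tip_reach)
d={}
for n in("top","side"):
    p=bot.snapshot(n);d[n]=p;cv2.imwrite(f"pics/{n}0.png",p["img"][:,:,::-1])
    print(n,p["intrinsics"],p["position"],p["attitude"])
pickle.dump(d,open("snap0.pkl","wb"))
E
```

```text
{'time': 0.0, 'q': array([-1.23857735e+00,  3.00466672e-01,  1.52155675e+00, -6.85268735e-06,
        1.32070160e+00, -6.65953709e-02]), 'joint_velocities': array([ 0.00089382,  0.00019368, -0.00044235, -0.00033457, -0.00028665,
       -0.0001898 ]), 'joint_efforts': array([ 9.93416070e-04, -5.31802905e+01, -3.52731979e+01,  7.09346356e-02,
        2.43740890e-02, -1.27939261e-04]), 'eef_pos': array([ 213.50083977, -506.61605194,  221.8990425 ]), 'ee_rot': array([-3.07823960e+00, -6.22093159e-01,  2.45787927e-04]), 'ft_force': array([-0.96526262,  0.58713554,  0.65707776]), 'ft_torque': array([-0.04043943, -0.05676496, -0.03426388]), 'opening': 93.77731684940613} 17.0
top [[582.69311266   0.         326.53556818]
 [  0.         582.69311266 238.12553877]
 [  0.           0.           1.        ]] [ 424.34479503  -54.3235125  1254.34160842] [-2.19712794  2.13890797 -0.05924337]
side [[458.15445342   0.         334.9309699 ]
 [  0.         458.15445342 249.73344691]
 [  0.           0.           1.        ]] [395.88334571 740.18505793 765.21157226] [-0.21938266  2.79328866 -1.27092202]
```

View pics/top0.png

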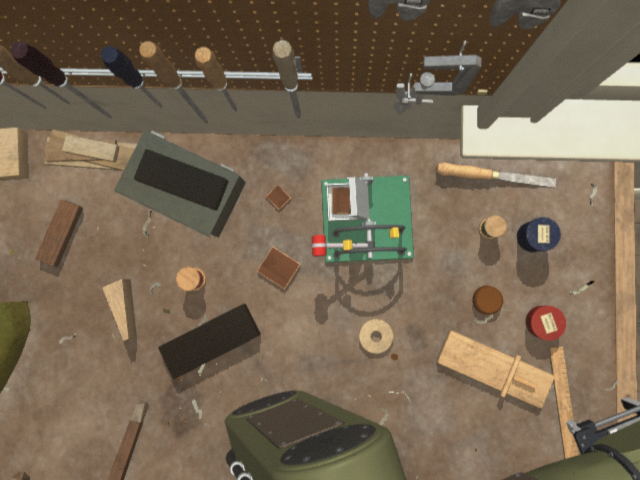

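View pics/side0.png

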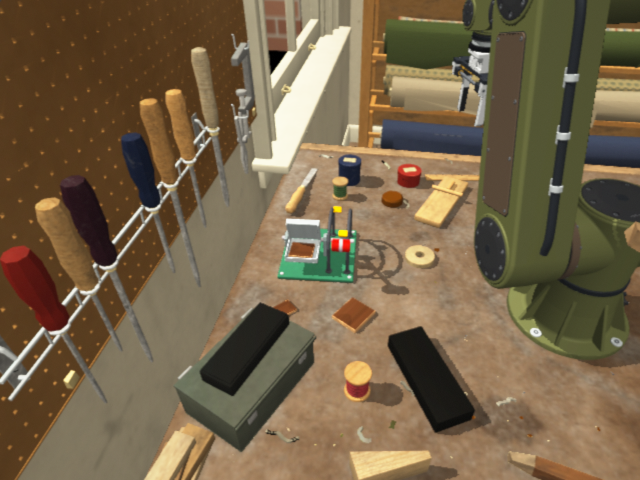

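```bash
cat >h.py <<'E'
import numpy as np,cv2,pickle
from scipy.spatial.transform import Rotation as R
def ray(p,uv):
    d=np.linalg.inv(p["intrinsics"])@np.array([uv[0],uv[1],1.]);return p["position"],R.from_rotvec(p["attitude"]).as_matrix()@d
def onz(p,uv,z):
    o,d=ray(p,uv);return o+d*(z-o[2])/d[2]
def proj(p,X):
    c=R.from_rotvec(p["attitude"]).as_matrix().T@(np.asarray(X,float)-p["position"]);c=p["intrinsics"]@c;return c[:2]/c[2]
def tri(p1,u1,p2,u2):
    o1,d1=ray(p1,u1);o2,d2=ray(p2,u2)
    A=np.c_[d1,-d2];t=np.linalg.lstsq(A,o2-o1,rcond=None)[0]
    a=o1+d1*t[0];b=o2+d2*t[1];return (a+b)/2,np.linalg.norm(a-b)
E
python3 - <<'E'
from h import *
d=pickle.load(open("snap0.pkl","rb"))
for n,(x0,y0,x1,y1) in dict(top=(300,160,430,280),side=(270,200,370,290)).items():
    im=d[n]["img"][:,:,::-1].copy();hsv=cv2.cvtColor(im,cv2.COLOR_BGR2HSV)
    cr=cv2.resize(im[y0:y1,x0:x1],None,fx=6,fy=6,interpolation=cv2.INTER_CUBIC)
    cv2.imwrite(f"pics/{n}0c.png",cv2.resize(cr,(min(800,cr.shape[1]),min(600,cr.shape[0]))) if n=="x" else cr[:,:])
    print(cr.shape)
    def m(lo,hi):
        k=cv2.inRange(hsv,lo,hi);z=np.zeros_like(k);z[y0:y1,x0:x1]=k[y0:y1,x0:x1];return z
    g=m((60,90,40),(90,255,255))
    c=np.vstack(cv2.findContours(g,cv2.RETR_EXTERNAL,cv2.CHAIN_APPROX_NONE)[0])[:,0]
    P=np.array([onz(d[n],u,10)[:2] for u in c],np.float32)
    r=cv2.minAreaRect(P);print(n,"green",r,cv2.boxPoints(r).tolist())
    red=m((0,180,100),(6,255,255))|m((174,180,100),(180,255,255))
    for nm,k in(("red",red),("yel",m((20,150,120),(32,255,255)))):
        nn,l,st,ce=cv2.connectedComponentsWithStats(k)
        for i in range(1,nn):
            if st[i,4]>8:print(n,nm,st[i],ce[i])
E
```

```text
(720, 780, 3)
top green ((568.7919921875, -106.76927185058594), (175.8910675048828, 185.32150268554688), 4.462830543518066) [[473.9029541015625, -21.23271369934082], [488.3232421875, -205.99232482910156], [663.6810302734375, -192.3058319091797], [649.2607421875, -7.5462188720703125]]
top red [313 236  12   6  70] [318.5        238.57142857]
top red [313 248  13   7  83] [318.71084337 251.        ]
top yel [390 227   9  11  82] [394.02439024 232.26829268]
top yel [343 240   9  10  78] [347.30769231 244.42307692]
(540, 600, 3)
side green ((568.9743041992188, -98.39514923095703), (176.5361328125, 191.70774841308594), 4.378086090087891) [[473.64654541015625, -9.559155464172363], [488.28106689453125, -200.70750427246094], [664.3020629882812, -187.23114013671875], [649.6675415039062, 3.917205810546875]]
side red [332 239   7  12  69] [334.68115942 244.8115942 ]
side red [343 239   7  13  86] [345.89534884 245.06976744]
side yel [333 206   9   7  60] [336.93333333 208.95      ]
side yel [338 230  10   7  67] [342.56716418 233.04477612]
```

```bash
python3 - <<'E'
import cv2
a=cv2.imread("pics/top0c.png");cv2.imwrite("pics/top0d.png",cv2.resize(a,(640,590)))
E
```

```text
(no output)
```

View pics/top0d.png

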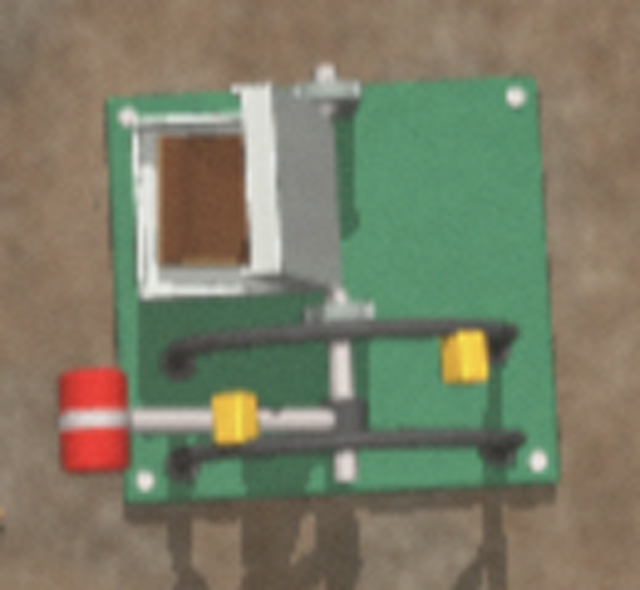

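View pics/side0c.png

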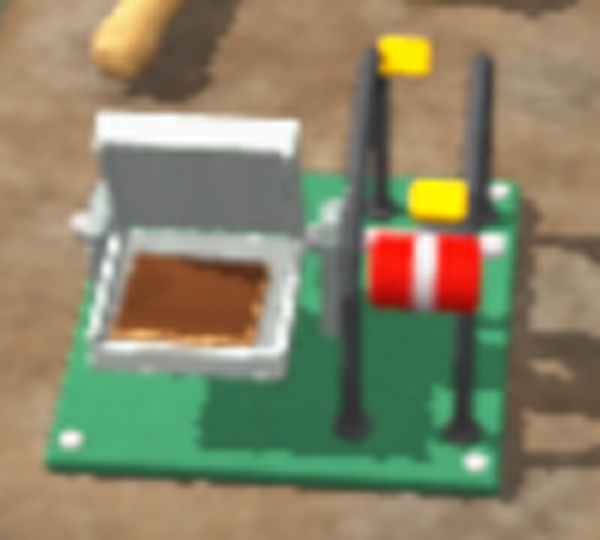

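```bash
python3 - <<'E'
from h import *
d=pickle.load(open("snap0.pkl","rb"));T,S=d["top"],d["side"]
K,e=tri(T,(318.6,244.8),S,(340.3,245));print("knob",K,e)
print("t1",tri(T,(347.3,244.4),S,(342.6,233.0)));print("t2",tri(T,(394,232.3),S,(336.9,209)))
# screws from crop: scale 640/780*6
k=6*640/780;ky=6*590/720
sc=[(127,117),(515,97),(538,461),(145,481)]
P=np.array([onz(T,(300+x/k,160+y/ky),11)[:2] for x,y in sc]);print(P,P.mean(0))
v=P[0]-P[3]+P[1]-P[2];print("yaw",np.arctan2(v[1],v[0]))
w=P[0]-P[1]+P[3]-P[2];print("yaw",np.arctan2(-w[0],w[1]))
yaw=.08
for O in [P.mean(0)+32*np.array([np.cos(yaw),np.sin(yaw)])]:
    print("O",O)
    Rz=R.from_euler("z",yaw).as_matrix()
    for nm,q in dict(knob=(-96,125*np.cos(.611),50+125*np.sin(.611)),t1=(-94,75*np.cos(.911),50+75*np.sin(.911)),t2=(-74,75*np.cos(2.231),50+75*np.sin(2.231)),axle=(0,0,50)).items():
        X=Rz@np.array(q)+[*O,0];print(nm,X,proj(T,X),proj(S,X))
E
```

```text
knob [502.08031959  -8.90164012 119.56569442] 0.9189880190240809
t1 (array([505.10008939, -65.00399377, 107.83726085]), np.float64(0.8209744760957218))
t2 (array([ 531.95636063, -156.43140144,  106.49349227]), np.float64(1.690145016543724))
[[ 641.29509546  -16.31447777]
 [ 654.13517733 -185.65720304]
 [ 494.94491753 -198.29835307]
 [ 481.74407324  -28.58577119]] [ 568.02981589 -107.21395127]
yaw 0.07800025158064718
yaw 0.07665387246699026
O [ 599.92747049 -104.65668106]
knob [496.05249328 -10.2716043  121.71085269] [319.1582303  247.59195882] [343.36127717 244.14577427]
t1 [502.55429613 -66.34399785 109.25878179] [347.94549057 245.44904028] [343.9761082  232.27732587]
t2 [ 529.83988694 -156.4190907   109.24005047] [394.07332584 232.8159735 ] [338.10765789 208.20320816]
axle [ 599.92747049 -104.65668106   50.        ] [367.17654012 201.19622592] [306.54485782 237.51439706]
```

```bash
cat >>h.py <<'E'
def rel(s,X,yaw_y=0.078):
    M=R.from_rotvec(s["ee_rot"]).as_matrix()
    y=np.array([np.cos(yaw_y),np.sin(yaw_y),0]);z=np.array([0,0,-1.]);x=np.cross(y,z)
    rv=(R.from_matrix(M).inv()*R.from_matrix(np.c_[x,y,z])).as_rotvec()
    return np.round(rv/1.5,4),np.round(M.T@(np.asarray(X)-s["eef_pos"])/1000,4)
O=np.array([602,-104.3,0]);YAW=.078
def knob(tray,lever):
    q=np.array([-96+lever*1000,125*np.cos(.611+tray),50+125*np.sin(.611+tray)])
    return R.from_euler("z",YAW).as_matrix()@q+O
E
python3 - <<'E'
from h import *
from workcell import bot
s=bot.sense();k=knob(0,.003);print(k,rel(s,[k[0],k[1],230]))
E
```

```text
[501.30487919  -9.47359939 121.71085269] (array([-6.000e-04, -5.000e-04, -8.333e-01]), array([ 0.4583, -0.3464, -0.0076]))
```

>>> move_arm([
  [[0,0,-0.1],[0.05,-0.037,-0.008],0.65],
  [[0,0,-0.2],[0.1,-0.075,-0.008],0.65],
  [[0,0,-0.3],[0.15,-0.112,-0.008],0.65],
  [[0,0,-0.4],[0.2,-0.15,-0.008],0.65],
  [[0,0,-0.5],[0.25,-0.188,-0.008],0.65],
  [[0,0,-0.6],[0.3,-0.225,-0.008],0.65],
  [[0,0,-0.7],[0.35,-0.263,-0.008],0.65],
  [[0,0,-0.78],[0.4,-0.3,-0.008],0.65],
  [[0,0,-0.833],[0.44,-0.33,-0.008],0.65],
  [[0,0,-0.833],[0.458,-0.346,-0.008],0.65],
], grip_force=20)

```text
time: 1.35
eef_pos: [501.9, -7.9, 230.0]
ee_rot: [-2.129, -2.309, 0.001]
ft_force: [-0.4, -1.3, -1.0]
opening: 61.4
```

```bash
python3 - <<'E'
from h import *
from workcell import bot
s=bot.sense();k=knob(0,.003);print(s["eef_pos"],rel(s,[k[0],k[1],122]))
for n in("top","side"):
    p=bot.snapshot(n);im=p["img"][:,:,::-1]
    x,y=(300,160) if n=="top" else (250,130)
    cv2.imwrite(f"pics/{n}1.png",cv2.resize(im[y:y+160,x:x+160],(590,590),interpolation=cv2.INTER_CUBIC))
E
```

```text
[501.89348764  -7.88598702 229.98970838] (array([-0.0005, -0.0002,  0.0019]), array([-0.0016, -0.0006,  0.108 ]))
```

View pics/side1.png

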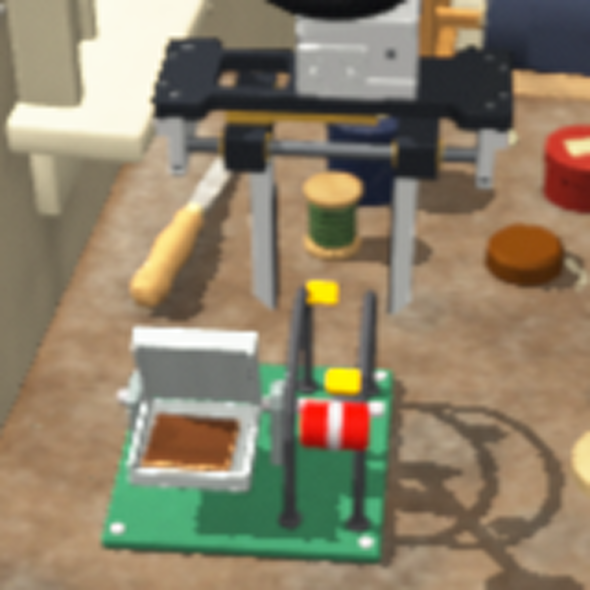

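The jaws (crop px ~265 and ~400) sit above the knob (px 335, 425), centred on it, and the sample lies in the tray with its dark face up. Descending now.

>>> move_arm([
  [[0,0,0],[-0.002,-0.001,0.035],0.65],
  [[0,0,0],[-0.002,-0.001,0.07],0.65],
  [[0,0,0],[-0.002,-0.001,0.095],0.65],
  [[0,0,0],[-0.002,-0.001,0.108],0.65],
  [[0,0,0],[-0.002,-0.001,0.108],0.65],
])

```text
time: 2.08
eef_pos: [500.1, -12.7, 122.2]
ee_rot: [-2.134, -2.305, 0.001]
ft_force: [0.1, -0.1, 0.3]
opening: 61.3
```

```bash
python3 - <<'E'
from h import *
from workcell import bot
print(bot.sense()["eef_pos"],bot.sense()["ft_force"])
for n in("side",):
    p=bot.snapshot(n);im=p["img"][:,:,::-1]
    x,y=(250,130)
    cv2.imwrite(f"pics/{n}2.png",cv2.resize(im[y:y+160,x:x+160],(590,590),interpolation=cv2.INTER_CUBIC))
E
```

```text
[500.12620744 -12.66469591 122.1941977 ] [ 0.11939565 -0.0766609   0.27302003]
```

View pics/side2.png

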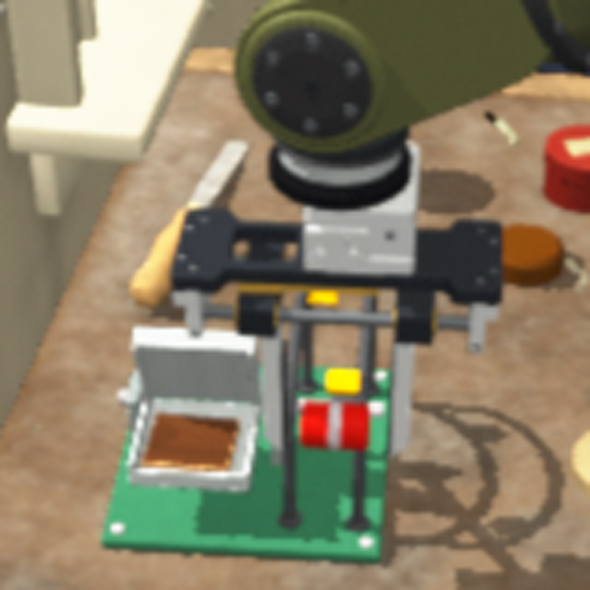

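>>> move_arm([
  [[0,0,0],[0.003,0.001,0],0.65],
  [[0,0,0],[0.003,0.001,0],0.3],
  [[0,0,0],[0.003,0.001,0],0.3],
  [[0,0,0],[0.003,0.001,0],0.3],
  [[0,0,0],[0.003,0.001,0],0.3],
  [[0,0,0],[0.003,0.001,0],0.3],
], grip_force=20)

```text
time: 2.88
eef_pos: [501.3, -9.1, 122.6]
ee_rot: [2.134, 2.306, 0.0]
ft_force: [-0.5, 1.2, 1.9]
opening: 40.3
```

```bash
python3 - <<'E'
from h import *
from workcell import bot
print(bot.sense()["eef_pos"],bot.sense()["ft_force"])
for n in("side",):
    p=bot.snapshot(n);im=p["img"][:,:,::-1]
    x,y=(250,130)
    cv2.imwrite(f"pics/{n}3.png",cv2.resize(im[y:y+160,x:x+160],(590,590),interpolation=cv2.INTER_CUBIC))
E
```

```text
[501.25994135  -9.11104575 122.58691471] [-0.50681505  1.20436537  1.8655346 ]
```

View pics/side3.png

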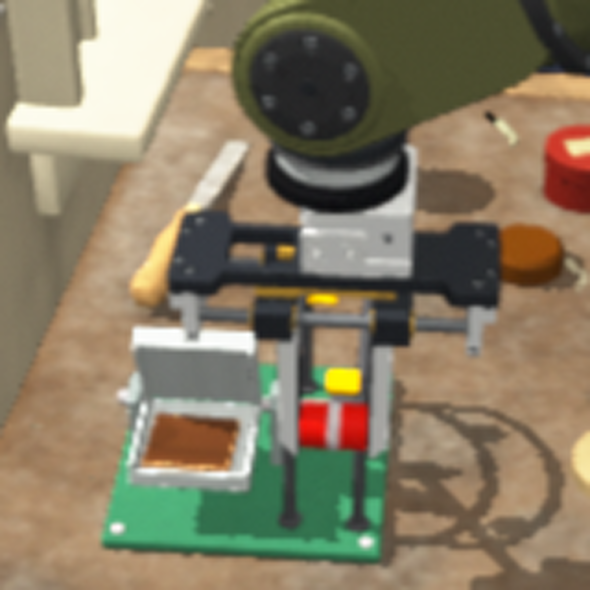

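The knob is gripped at an opening of 40.3 mm. I'll nudge it to the near stop to find lever zero.

>>> move_arm([
  [[0,0,0],[0,-0.001,0],0.3],
  [[0,0,0],[0,-0.002,0],0.3],
  [[0,0,0],[0,-0.003,0],0.3],
  [[0,0,0],[0,-0.003,0],0.3],
])

```text
time: 3.42
eef_pos: [498.2, -9.3, 122.5]
ee_rot: [2.134, 2.306, 0.0]
ft_force: [0.7, 1.8, 3.6]
opening: 39.7
```

>>> move_arm([
  [[0,0,0],[0,-0.001,0],0.3],
  [[0,0,0],[0,-0.002,0],0.3],
  [[0,0,0],[0,-0.003,0],0.3],
  [[0,0,0],[0,-0.003,0],0.3],
])

```text
time: 3.92
eef_pos: [496.7, -9.7, 122.9]
ee_rot: [2.131, 2.303, 0.004]
ft_force: [12.6, 1.3, -2.7]
opening: 39.9
```

Contact came at 12.6 N, so lever 0 corresponds to TCP x of about 497.3. Now across to the far side.

>>> move_arm([
  [[0,0,0],[0,0.004,0],0.3],
  [[0,0,0],[0,0.008,0],0.3],
  [[0,0,0],[0,0.012,0],0.3],
  [[0,0,0],[0,0.016,0],0.3],
  [[0,0,0],[0,0.02,0],0.3],
  [[0,0,0],[0,0.0245,0],0.3],
  [[0,0,0],[0,0.0245,0],0.3],
])

```text
time: 4.8
eef_pos: [519.8, -7.7, 122.5]
ee_rot: [-2.134, -2.306, -0.0]
ft_force: [0.7, 3.0, 4.4]
opening: 39.6
```

```bash
sed -i 's/O=np.array.*;YAW/O=np.array([601.0,-104.2,0]);YAW/' h.py; python3 - <<'E'
from h import *
from workcell import bot
s=bot.sense();print(s["eef_pos"],s["ee_rot"],s["ft_force"])
for t in np.linspace(0,.6,11): print(round(t,2),rel(s,knob(t,.022)))
for n in("side",):
    p=bot.snapshot(n);im=p["img"][:,:,::-1]
    x,y=(250,130)
    cv2.imwrite(f"pics/{n}4.png",cv2.resize(im[y:y+160,x:x+160],(590,590),interpolation=cv2.INTER_CUBIC))
E
```

```text
[519.8353007   -7.66219545 122.48940939] [-2.13366346e+00 -2.30580582e+00 -3.54257473e-05] [0.72456158 2.99803635 4.43791187]
0.0 (array([-0.    , -0.    , -0.0003]), array([-0.0002, -0.0006,  0.0008]))
0.06 (array([-0.    , -0.    , -0.0003]), array([-0.0047, -0.0006, -0.0052]))
0.12 (array([-0.    , -0.    , -0.0003]), array([-0.0095, -0.0006, -0.011 ]))
0.18 (array([-0.    , -0.    , -0.0003]), array([-0.0147, -0.0006, -0.0164]))
0.24 (array([-0.    , -0.    , -0.0003]), array([-0.0202, -0.0006, -0.0215]))
0.3 (array([-0.    , -0.    , -0.0003]), array([-0.0259, -0.0006, -0.0263]))
0.36 (array([-0.    , -0.    , -0.0003]), array([-0.032 , -0.0006, -0.0307]))
0.42 (array([-0.    , -0.    , -0.0003]), array([-0.0383, -0.0006, -0.0347]))
0.48 (array([-0.    , -0.    , -0.0003]), array([-0.0449, -0.0006, -0.0384]))
0.54 (array([-0.    , -0.    , -0.0003]), array([-0.0516, -0.0006, -0.0417]))
0.6 (array([-0.    , -0.    , -0.0003]), array([-0.0586, -0.0006, -0.0445]))
```

View pics/side4.png

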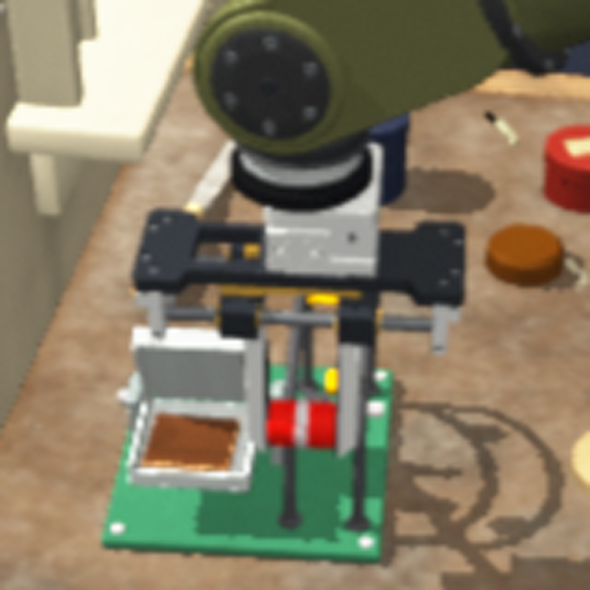

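>>> move_arm([
  [[0,0,0],[-0.002,0,-0.002],0.3],
  [[0,0,0],[-0.005,0,-0.005],0.3],
  [[0,0,0],[-0.0095,0,-0.011],0.3],
  [[0,0,0],[-0.0147,0,-0.0164],0.3],
  [[0,0,0],[-0.02,0,-0.0215],0.3],
  [[0,0,0],[-0.026,0,-0.0263],0.3],
  [[0,0,0],[-0.032,0,-0.0307],0.3],
  [[0,0,0],[-0.0383,0,-0.0347],0.3],
  [[0,0,0],[-0.0449,0,-0.0384],0.3],
  [[0,0,0],[-0.0516,0,-0.0417],0.3],
])

```text
time: 6.1
eef_pos: [523.6, -58.9, 164.9]
ee_rot: [-2.133, -2.306, -0.002]
ft_force: [-0.2, 6.2, 7.8]
opening: 39.6
```

```bash
python3 - <<'E'
from h import *
from workcell import bot
s=bot.sense();print(s["eef_pos"],s["ee_rot"],s["ft_force"],s["opening"])
for t in (.54,.6,.66,.7): print(round(t,2),rel(s,knob(t,.022)))
for n in("side",):
    p=bot.snapshot(n);im=p["img"][:,:,::-1]
    x,y=(250,130)
    cv2.imwrite(f"pics/{n}5.png",cv2.resize(im[y:y+160,x:x+160],(590,590),interpolation=cv2.INTER_CUBIC))
E
```

```text
[523.64003878 -58.86142692 164.88395119] [-2.13328674e+00 -2.30592005e+00 -1.50606061e-03] [-0.19095729  6.24625137  7.79183014] 39.63490292103661
0.54 (array([ 0.0004, -0.0005, -0.0002]), array([-0.0003, -0.0004,  0.0007]))
0.6 (array([ 0.0004, -0.0005, -0.0002]), array([-0.0072, -0.0004, -0.0021]))
0.66 (array([ 0.0004, -0.0005, -0.0002]), array([-0.0143, -0.0004, -0.0046]))
0.7 (array([ 0.0004, -0.0005, -0.0002]), array([-0.0191, -0.0004, -0.0059]))
```

View pics/side5.png

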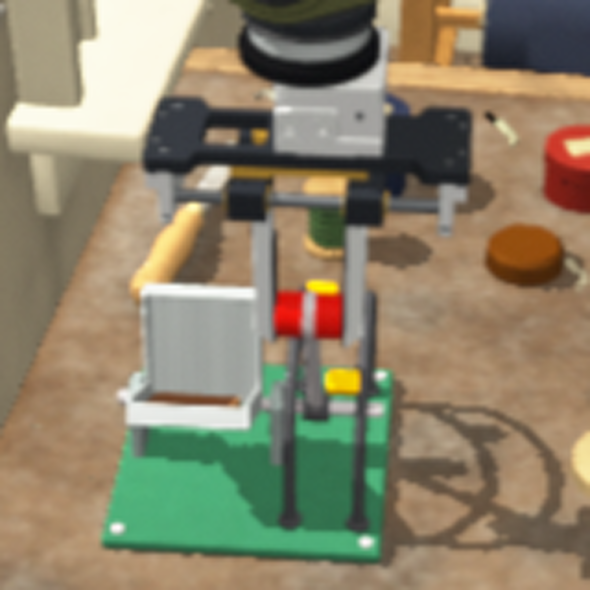

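The lever is past the first tooth and still in the grip. Going on to tray ≈0.66, then back to the near side.

>>> move_arm([
  [[0,0,0],[-0.007,0,-0.003],0.3],
  [[0,0,0],[-0.014,0,-0.0055],0.3],
  [[0,0,0],[-0.014,-0.003,-0.0055],0.3],
  [[0,0,0],[-0.014,-0.007,-0.0055],0.3],
  [[0,0,0],[-0.014,-0.011,-0.0055],0.3],
  [[0,0,0],[-0.014,-0.015,-0.0055],0.3],
  [[0,0,0],[-0.014,-0.0195,-0.0055],0.3],
  [[0,0,0],[-0.014,-0.0195,-0.0055],0.3],
  [[0,0,0],[-0.014,-0.0195,-0.0055],0.3],
])

```text
time: 7.28
eef_pos: [505.3, -74.7, 170.3]
ee_rot: [2.133, 2.305, 0.001]
ft_force: [-1.2, 3.8, 10.7]
opening: 39.7
```

```bash
python3 - <<'E'
from h import *
from workcell import bot
s=bot.sense();print(s["eef_pos"],s["ee_rot"],s["ft_force"],s["opening"])
for t in np.arange(.66,1.3,.06): print(round(t,2),rel(s,knob(t,.003))[1])
for n in("side",):
    p=bot.snapshot(n);im=p["img"][:,:,::-1]
    x,y=(250,130)
    cv2.imwrite(f"pics/{n}6.png",cv2.resize(im[y:y+160,x:x+160],(590,590),interpolation=cv2.INTER_CUBIC))
E
```

```text
[505.27939762 -74.67468069 170.29380914] [2.13342331e+00 2.30541254e+00 5.90192474e-04] [-1.17221059  3.80213361 10.65865103] 39.655884063443445
0.66 [0.     0.0001 0.0009]
0.72 [-0.0072  0.0001 -0.0011]
0.78 [-0.0145  0.0001 -0.0027]
0.84 [-0.022   0.0001 -0.0038]
0.9 [-0.0294  0.0001 -0.0045]
0.96 [-0.0369  0.0002 -0.0047]
1.02 [-0.0444  0.0002 -0.0045]
1.08 [-0.0519  0.0002 -0.0038]
1.14 [-0.0593  0.0002 -0.0027]
1.2 [-0.0666  0.0002 -0.0011]
1.26 [-0.0739  0.0002  0.0009]
```

View pics/side6.png

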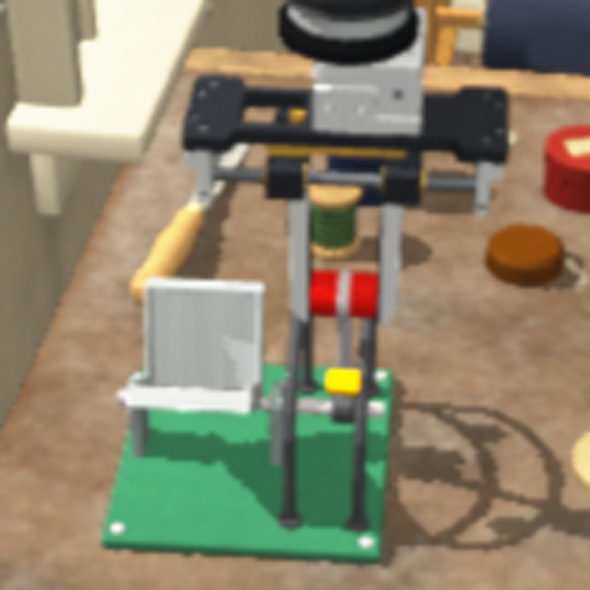

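>>> move_arm([
  [[0,0,0],[-0.004,0,-0.002],0.3],
  [[0,0,0],[-0.01,0,-0.0037],0.3],
  [[0,0,0],[-0.0165,0,-0.005],0.3],
  [[0,0,0],[-0.023,0,-0.006],0.3],
  [[0,0,0],[-0.0294,0,-0.0062],0.3],
  [[0,0,0],[-0.0369,0,-0.0062],0.3],
  [[0,0,0],[-0.0444,0,-0.006],0.3],
  [[0,0,0],[-0.0519,0,-0.0053],0.3],
  [[0,0,0],[-0.0593,0,-0.004],0.3],
  [[0,0,0],[-0.0666,0,-0.0025],0.3],
])

```text
time: 8.57
eef_pos: [510.5, -141.6, 172.2]
ee_rot: [2.134, 2.305, 0.0]
ft_force: [-0.0, 0.2, 2.6]
opening: 40.0
```

```bash
python3 - <<'E'
from h import *
from workcell import bot
s=bot.sense();print(s["eef_pos"],s["ee_rot"],s["ft_force"],s["opening"])
for t in np.arange(1.2,1.7,.05): print(round(t,2),rel(s,knob(t,.0025))[1])
for n in("side",):
    p=bot.snapshot(n);im=p["img"][:,:,::-1]
    x,y=(250,130)
    cv2.imwrite(f"pics/{n}7.png",cv2.resize(im[y:y+160,x:x+160],(590,590),interpolation=cv2.INTER_CUBIC))
E
```

```text
[ 510.54919717 -141.64849091  172.18937881] [2.13350543e+00 2.30542461e+00 6.37965677e-05] [-0.02264777  0.16603533  2.55905577] 39.9817089969358
1.2 [ 0.0005 -0.0004  0.0008]
1.25 [-0.0055 -0.0004  0.0024]
1.3 [-0.0114 -0.0004  0.0044]
1.35 [-0.0173 -0.0004  0.0066]
1.4 [-0.023  -0.0004  0.0091]
1.45 [-0.0286 -0.0004  0.0119]
1.5 [-0.034  -0.0004  0.015 ]
1.55 [-0.0393 -0.0004  0.0183]
1.6 [-0.0444 -0.0004  0.022 ]
1.65 [-0.0493 -0.0004  0.0258]
```

View pics/side7.png

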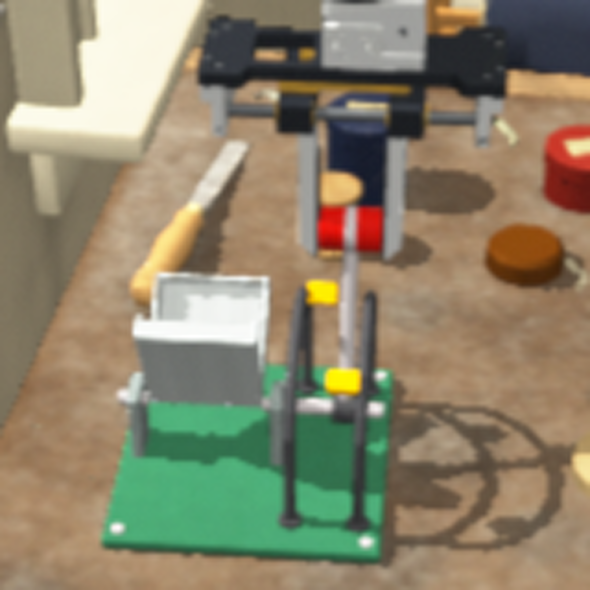

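>>> move_arm([
  [[0,0,0],[-0.003,-0.0004,0.0012],0.3],
  [[0,0,0],[-0.0085,-0.0005,0.003],0.3],
  [[0,0,0],[-0.0143,-0.0005,0.0052],0.3],
  [[0,0,0],[-0.02,-0.0005,0.0075],0.3],
  [[0,0,0],[-0.0258,-0.0005,0.0103],0.3],
  [[0,0,0],[-0.0313,-0.0005,0.0132],0.3],
  [[0,0,0],[-0.0367,-0.0005,0.0164],0.3],
  [[0,0,0],[-0.0419,-0.0005,0.02],0.3],
  [[0,0,0],[-0.0469,-0.0005,0.0237],0.3],
  [[0,0,0],[-0.0493,-0.0005,0.0256],0.3],
])

```text
time: 9.88
eef_pos: [514.2, -191.0, 146.9]
ee_rot: [2.133, 2.304, -0.0]
ft_force: [1.6, -3.7, 4.7]
opening: 39.9
```

```bash
python3 - <<'E'
from h import *
from workcell import bot
s=bot.sense();print(s["eef_pos"],s["ee_rot"],s["ft_force"],s["opening"])
for t in np.arange(1.65,1.94,.03): print(round(t,2),rel(s,knob(t,.0025))[1])
for n in("side",):
    p=bot.snapshot(n);im=p["img"][:,:,::-1]
    x,y=(250,130)
    cv2.imwrite(f"pics/{n}8.png",cv2.resize(im[y:y+160,x:x+160],(590,590),interpolation=cv2.INTER_CUBIC))
E
```

```text
[ 514.16271563 -191.04422553  146.86588663] [ 2.13262193e+00  2.30413470e+00 -3.11236777e-05] [ 1.58583487 -3.6777391   4.74016876] 39.92338769541468
1.65 [ 0.0002 -0.0002  0.0005]
1.68 [-0.0026 -0.0002  0.0029]
1.71 [-0.0054 -0.0002  0.0054]
1.74 [-0.0081 -0.0002  0.008 ]
1.77 [-0.0107 -0.0002  0.0107]
1.8 [-0.0133 -0.0002  0.0135]
1.83 [-0.0157 -0.0002  0.0163]
1.86 [-0.0181 -0.0002  0.0192]
1.89 [-0.0204 -0.0002  0.0222]
1.92 [-0.0226 -0.0002  0.0252]
```

View pics/side8.png

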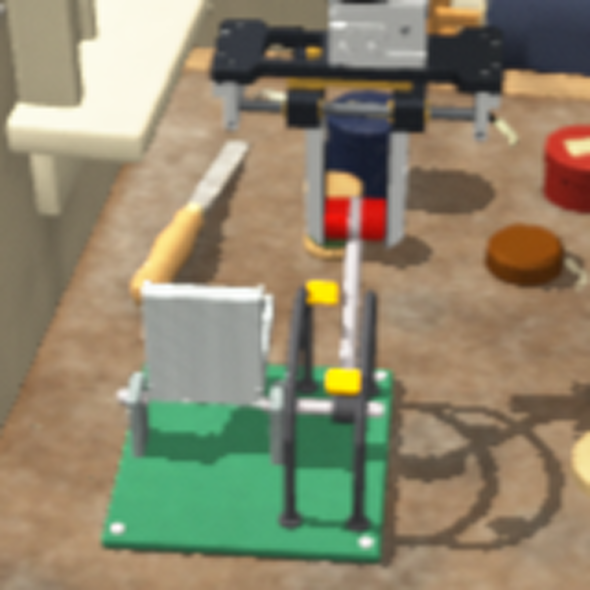

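>>> move_arm([
  [[0,0,0],[-0.0026,-0.0002,0.0027],0.3],
  [[0,0,0],[-0.0054,-0.0002,0.0052],0.3],
  [[0,0,0],[-0.0081,-0.0002,0.0078],0.3],
  [[0,0,0],[-0.0107,-0.0002,0.0105],0.3],
  [[0,0,0],[-0.0133,-0.0002,0.0133],0.3],
  [[0,0,0],[-0.0157,-0.0002,0.0161],0.3],
  [[0,0,0],[-0.0181,-0.0002,0.019],0.3],
  [[0,0,0],[-0.0204,-0.0002,0.022],0.3],
  [[0,0,0],[-0.022,-0.0002,0.024],0.3],
  [[0,0,0],[-0.022,-0.0002,0.024],0.3],
])

```text
time: 11.18
eef_pos: [515.6, -213.1, 122.8]
ee_rot: [2.132, 2.304, -0.001]
ft_force: [1.6, -7.5, 2.7]
opening: 40.0
```

```bash
python3 - <<'E'
from h import *
from workcell import bot
s=bot.sense();print(s["eef_pos"],s["ee_rot"],s["ft_force"],s["opening"])
for t in (1.8,1.85,1.9,1.92): print(round(t,2),rel(s,knob(t,.0025))[1])
for n in("side","top"):
    p=bot.snapshot(n);im=p["img"][:,:,::-1]
    x,y=(250,130) if n=="side" else (290,140)
    cv2.imwrite(f"pics/{n}9.png",cv2.resize(im[y:y+160,x:x+160],(590,590),interpolation=cv2.INTER_CUBIC))
E
```

```text
[ 515.60891609 -213.12127822  122.76400008] [ 2.13249208e+00  2.30397812e+00 -7.16915362e-04] [ 1.64622065 -7.54375974  2.69979215] 39.98791236881866
1.8 [ 0.0088  0.0001 -0.0107]
1.85 [ 0.0048  0.0001 -0.0059]
1.9 [ 0.001   0.0001 -0.0009]
1.92 [-0.0005  0.0001  0.0011]
```

View pics/side9.png

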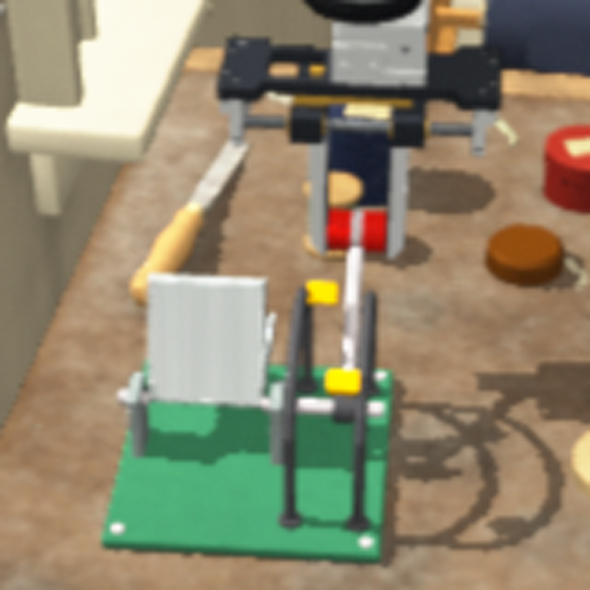

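View pics/top9.png

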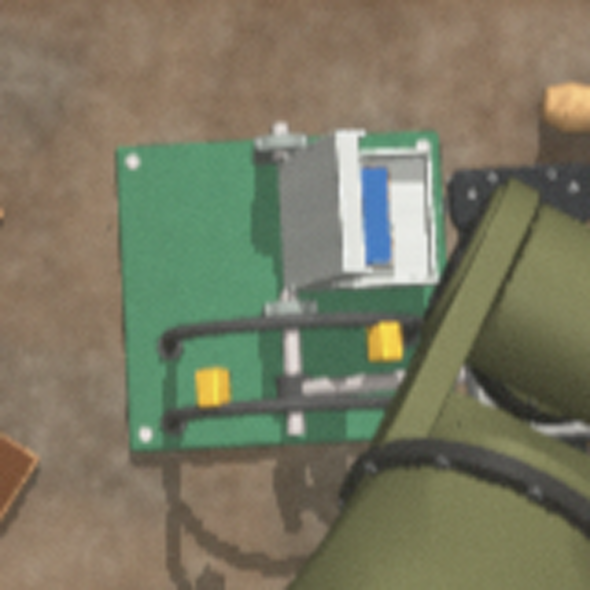

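From the top, the sample's blue face is up on the second wing (crop px ~376, 215), the lever is past the second tooth and the tray is at about 1.91. Now pushing home.

>>> move_arm([
  [[0,0,0],[0,0.002,0],0.3],
  [[0,0,0],[0,0.005,0],0.3],
  [[0,0,0],[0,0.009,0],0.3],
  [[0,0,0],[0,0.013,0],0.3],
  [[0,0,0],[0,0.017,0],0.3],
  [[0,0,0],[0,0.02,0],0.3],
  [[0,0,0],[0,0.0225,0],0.3],
  [[0,0,0],[0,0.0225,0],0.3],
])

```text
time: 12.28
eef_pos: [537.4, -211.5, 122.7]
ee_rot: [2.133, 2.305, -0.003]
ft_force: [-3.8, -8.5, 5.4]
opening: 40.1
```

```bash
python3 - <<'E'
from h import *
from workcell import bot
s=bot.sense();print(s["eef_pos"],s["ee_rot"],s["ft_force"],s["opening"])
for t in (1.9,1.92): print(round(t,2),rel(s,knob(t,.024))[1])
for n in("side","top"):
    p=bot.snapshot(n);im=p["img"][:,:,::-1]
    x,y=(250,130) if n=="side" else (290,140)
    cv2.imwrite(f"pics/{n}10.png",cv2.resize(im[y:y+160,x:x+160],(590,590),interpolation=cv2.INTER_CUBIC))
E
```

```text
[ 537.39653719 -211.54285089  122.68026169] [ 2.13329171  2.3050032  -0.00277657] [-3.827081   -8.46917667  5.40900281] 40.13713233006684
1.9 [ 0.0011 -0.0002 -0.001 ]
1.92 [-0.0004 -0.0002  0.001 ]
```

View pics/side10.png

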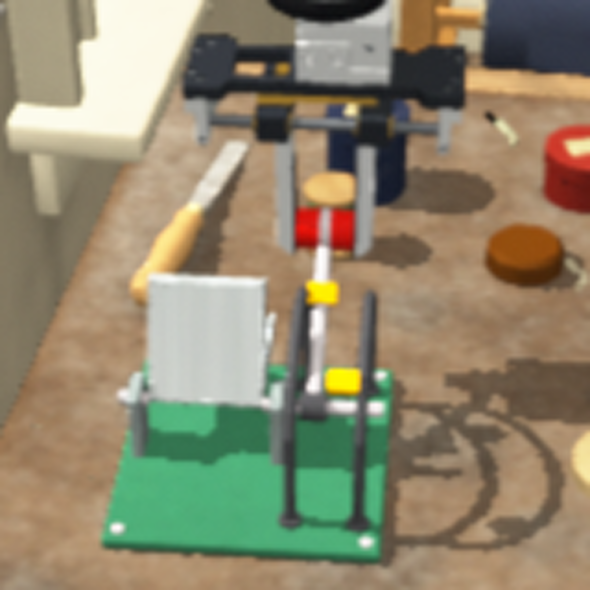

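View pics/top10.png

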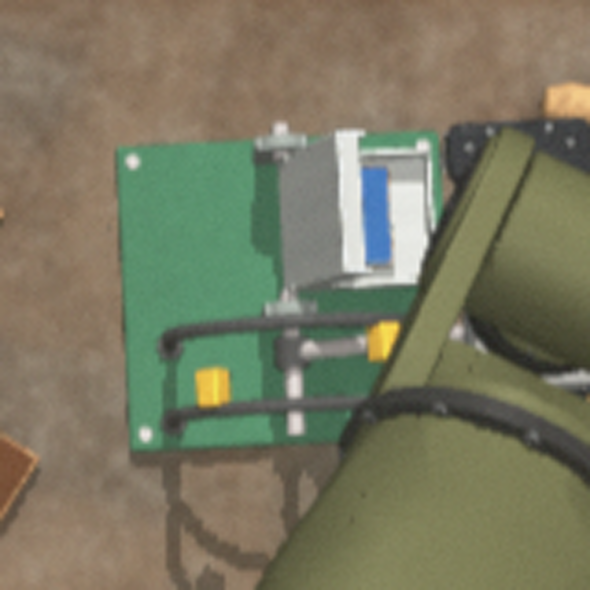

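>>> move_arm([
  [[0,0,0],[0,0.0015,0],0.3],
  [[0,0,0],[0,0.002,0],0.3],
  [[0,0,0],[0,0.002,0],0.3],
])

```text
time: 12.75
eef_pos: [538.1, -211.6, 122.5]
ee_rot: [-2.133, -2.304, 0.006]
ft_force: [-14.7, -8.8, 8.4]
opening: 39.8
```

The lever is at its hard stop (−14.7 N). Releasing and lifting.

>>> move_arm([
  [[0,0,0],[0,-0.001,0],0.3],
  [[0,0,0],[0,-0.001,0],0.65],
  [[0,0,0],[0,-0.001,0],0.65],
  [[0,0,0],[0,-0.001,0],0.65],
  [[0,0,0],[0,-0.001,0],0.65],
  [[0,0,0],[0,-0.001,-0.02],0.65],
  [[0,0,0],[0,-0.001,-0.05],0.65],
  [[0,0,0],[0,-0.001,-0.09],0.65],
  [[0,0,0],[0,-0.001,-0.13],0.65],
  [[0,0,0],[0,-0.001,-0.14],0.65],
])

```text
time: 14.0
eef_pos: [539.2, -210.5, 265.1]
ee_rot: [2.131, 2.303, 0.002]
ft_force: [-0.2, -0.3, 0.9]
opening: 61.1
```

>>> move_arm([
  [[0,0,0],[-0.03,-0.03,-0.01],0.65],
  [[0,0,0],[-0.08,-0.08,-0.01],0.65],
  [[0,0,0],[-0.13,-0.11,-0.01],0.65],
  [[0,0,0],[-0.18,-0.12,-0.01],0.65],
  [[0,0,0],[-0.22,-0.12,-0.01],0.65],
  [[0,0,0],[-0.24,-0.12,-0.01],0.65],
  [[0,0,0],[-0.24,-0.12,-0.01],0.65],
])

```text
time: 14.88
eef_pos: [437.2, -459.5, 270.7]
ee_rot: [-2.134, -2.303, -0.0]
ft_force: [0.0, 0.2, 0.9]
opening: 61.0
```

```bash
python3 - <<'E'
from h import *
from workcell import bot
s=bot.sense();print(s["time"],s["eef_pos"],s["ft_force"],s["opening"])
for n in("side","top"):
    p=bot.snapshot(n);im=p["img"][:,:,::-1]
    cv2.imwrite(f"pics/{n}11f.png",im)
    x,y=(250,130) if n=="side" else (290,140)
    cv2.imwrite(f"pics/{n}11.png",cv2.resize(im[y:y+160,x:x+160],(590,590),interpolation=cv2.INTER_CUBIC))
    print(n,proj(p,knob(1.92,.024)))
    if n=="top":
        k=cv2.inRange(cv2.cvtColor(np.ascontiguousarray(im),cv2.COLOR_BGR2HSV),(105,150,80),(120,255,255))[170:230,370:420]
        ys,xs=np.nonzero(k);print(xs.min()+370,xs.max()+370,ys.min()+170,ys.max()+170)
        Ri=R.from_euler("z",-YAW).as_matrix()
        for u in(xs.max()+370,):
            for v in (ys.min()+170,ys.max()+170): print(Ri@(onz(p,(u,v),58)-O))
E
```

```text
14.875 [ 437.2222935  -459.49224129  270.69985582] [0.01862241 0.21789409 0.94978022] 61.038710453911136
side [338.57016184 191.02801861]
top [423.32170954 229.20600973]
389 394 187 209
[ 24.35884799 -56.94287312  58.        ]
[-21.41546354 -54.21840513  58.        ]
```

View pics/top11f.png

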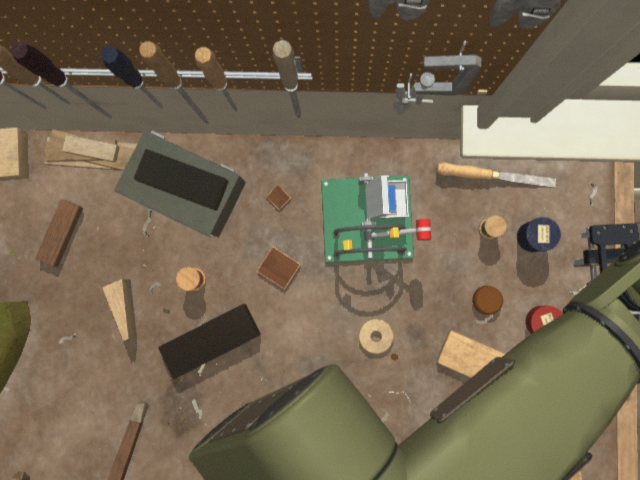

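View pics/side11f.png

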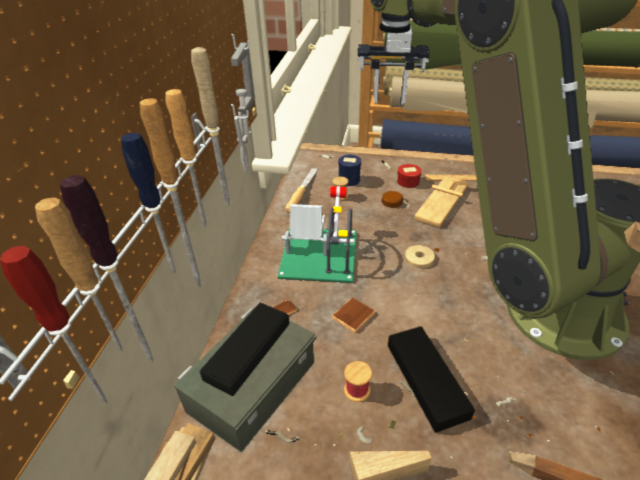

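```bash
python3 - <<'E'
import cv2
im=cv2.imread("pics/top11f.png");cv2.imwrite("pics/z.png",cv2.resize(im[165:245,360:440],(640,640),interpolation=cv2.INTER_NEAREST)[:600])
print(im[198,380:412].tolist())
print(im[178:218,392].tolist())
E
```

```text
[[124, 130, 128], [135, 138, 138], [180, 188, 186], [218, 223, 222], [222, 226, 226], [222, 227, 226], [223, 228, 227], [220, 224, 222], [186, 162, 140], [188, 130, 85], [187, 124, 73], [189, 125, 75], [191, 126, 74], [191, 128, 76], [186, 127, 87], [177, 167, 162], [221, 225, 224], [224, 229, 228], [224, 230, 229], [226, 231, 229], [225, 230, 229], [226, 231, 230], [227, 232, 231], [226, 232, 230], [222, 227, 227], [160, 167, 167], [168, 176, 173], [190, 206, 188], [131, 162, 116], [107, 141, 91], [95, 112, 110], [109, 126, 141]]
[[111, 146, 90], [122, 155, 104], [182, 200, 178], [203, 210, 206], [132, 139, 134], [135, 140, 140], [149, 150, 147], [161, 132, 113], [189, 125, 79], [193, 127, 75], [190, 126, 74], [189, 126, 73], [192, 128, 77], [191, 127, 75], [190, 124, 72], [190, 122, 70], [191, 126, 76], [191, 125, 73], [192, 126, 77], [187, 120, 71], [191, 126, 74], [192, 126, 77], [188, 124, 74], [189, 124, 73], [189, 124, 73], [192, 126, 75], [192, 127, 76], [193, 125, 75], [192, 125, 74], [192, 126, 75], [193, 125, 74], [194, 130, 80], [188, 136, 96], [157, 135, 113], [130, 134, 136], [160, 166, 165], [173, 178, 177], [204, 208, 207], [216, 220, 219], [145, 152, 147]]
```

View pics/z.png

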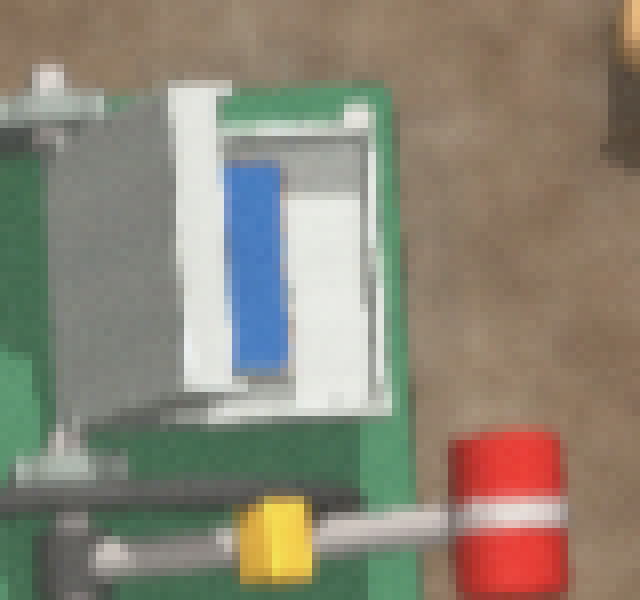

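```bash
python3 - <<'E'
from workcell import bot
print(bot.sense()["time"],bot.sense()["joint_velocities"]);print(bot.hand_in())
E
```

```text
14.975 [ 0.00771416 -0.0171033   0.00213668 -0.00035794 -0.00018577 -0.00146406]
the job is handed in; nothing more can be done
None
```

The sample is turned over: it lies blue face up on the second wing, and I handed the job in at about 15 s of the 45 s allowed. No verdict came back, so this rests on my own checks.

**What I did:** I held the knob by its flat ends and found the near stop by light contact. I then went to the far side past the first tooth, back to the near side at tray ≈ 0.66, and past the second tooth to tray ≈ 1.91. Last, I pushed the lever into the far notch up to its hard stop (about 15 N), let go and drew the hand clear.

**Last checks:**
- **Lever:** after I let go, it still stands over in the far notch, with the knob close to where the tray 1.92, lever 24 mm pose puts it.
- **Sample position:** its outer edge is about 55 mm from the fold, so its middle is roughly 11 mm from the marked point.
- **Bystanders:** the spools and the wax show at the same pixels as at the start, judged by eye.
- **Robot:** it touches nothing, and wrist force was back below 1 N.

**Not fully confirmed:** the raised first wing hides the inner half of the sample from above. That it lies flat is inferred from the visible part (about 54 mm wide against a nominal 56 mm) and the position of its outer edge.

**One disagreement:** the knob first measured about 6 mm further along x than the plate-based estimate. Moving my estimate of the cradle's position and touching the near stop settled it: the lever had started about 3 mm off that stop.

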